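# Steady the rocking drying rack

### The arm

A 6-joint arm with a two-finger parallel gripper is mounted at the origin on the work surface. World frame = base frame: x ahead of the robot, y to its left, z up, the work surface at z = 0. Lengths are in m, angles in rad, forces in N, time in s.
With the tool pointing down it reaches from about 0.225 to 0.725 m from the base axis. Payload 3.1 kg.
Tool frame: the origin (TCP) lies on the mounting face of the last link; the fingertips stand 173 mm ahead of it and the grasp point (between the pads) lies 155 mm ahead of it; z points along the fingers, y is the line along which they close (so a half turn about z gives the same grasp; the last joint's range is limited). The gripper opens to 85 mm and grips with 20 to 120 N. Pads are 22 mm wide; open, the fingers measure 114 mm over their backs; the gripper's body (76 mm by 85 mm) begins 54 mm behind the grasp point. The pads swing forward as they close: fully open they stand 13 mm farther back than shut.
Start: joints at [-0.128, 0.048, 0.099, 1.622, 0, 1.443], TCP at [0.525, -0, 0.405] pointing down, gripper open.
Joint ranges: [-2.91, 2.91], [-0.99, 1.94], [-1.21, 1.42], [-2.12, 2.29], [-1.49, 1.47], [-3.14, 3.14]. Speed limits (rad/s): [2.79, 2.79, 3.14, 3.14, 3.14, 3.14].

### API

Orientations are given as a unit quaternion [w, x, y, z].
In Python, from rig import bot gives the robot as it stands. The module is installed in compiled form; this text tells all that it offers. Calls block until the motion is done:
- bot.reach(position, orientation): joint-space move of the TCP to a pose.
- bot.move_linear(position, rot=None, rate=0.15, f_stop=None): straight line of the TCP; rot=None keeps the orientation; rate is the mean speed in m/s. With f_stop (N) it stops when the force on the tool has changed by that much, and returns True; else False.
- bot.movej(angles): joint-space move.
- bot.move_gripper(opening, grip_force=None): finger opening in m; grip_force is the grip in N (None keeps the last); returns when the fingers have stopped.
- bot.hold(seconds).
- bot.inverse_kinematics(position, orientation): joint angles nearest the present ones, or None.
- bot.get_state(): the state.
- bot.read_camera(name): name is "scene" or "side" or "wrist"; returns a dict with "frame" (480x640x3 uint8, blue, green, red), "range_z" (480x640 float32, m along the optical axis (not along the pixel's ray), 0 where there is no reading), "mtx" (3x3 intrinsics, pixels), "position" and "orientation" of the camera in the world. Camera axes: x right, y down, z forward; pixel columns grow to the right and rows downward; lengths in m; the calibration is good to about 2 mm. A picture is of the moment at which its call begins.
A pose or a line that the arm cannot do raises bot.Unreachable and nothing moves.
- bot.job_done(): hands the job in; it is judged then, once.
The state is a dict: "t": time; "joint_pos": joint angles; "dq": joint speeds; "effort": joint torques, N m; "tool_pos": TCP position; "ee_rot": TCP orientation; "wrist_force": force on the tool from outside, world axes, zero at the start; "moment": the same for the moment, N m; "width": finger opening in m; "grasp_force": force on a finger pad.
Only numpy, scipy, OpenCV 4.12 (cv2) and the standard library are available. Lean on these libraries where they do the work, as an engineer would, in place of code of your own. Each camera call takes 0.05 s, during which the arm holds its last target. There are 200 camera calls.

### The job

The drying rack rocks because its one adjustable foot, the screw foot under the round knurled knob at a corner, is wound too far in. Turn the knob, letting go and taking it afresh as often as needed, until the rack stands level and steady with all four feet down on the shelf, then let go. Leave the rack where it stands, never lift it, and do not disturb the other things.

Things in the scene. Friction and masses are not known exactly. Their poses are not given: they have to be found in the camera images.
- rack: Loose drying rack, 2 kg. Base plate 230 (x) x 290 (y) x 6 mm, top 46 mm over the shelf when level. Origin: under its middle, at sole height; z: plate normal. Grey fan housing 100 x 120 mm, to 92 mm high, at x=-22, y=15. Pegs along x=80 with inverted tubes to 200 mm. Feet: a (-105,135) adjustable; fixed b (-105,-135), c (105,-135), d (105,135). Too short, a leaves c in the air; too long, b or d.
- knob_grip (a point): Centre of the black knurled knob of foot a (50 mm diameter, 28 mm high, steel ridge on top), 76 mm above its sole. Knob, spindle and foot are one piece. Clockwise from above drives the foot down out of the plate 1.9 mm per rad; the corner rises, the knob's height stays. Stiff (0.05 N m), stays where left, goes 3 rad past level. Underside 16 mm above the plate when level. Grip across any diameter.
- foot_a (a point): Sole of the adjustable rubber foot, on its axis (round-bottomed, 24 mm wide); it stays on the shelf, z = 0. The rack leans down onto it while it is too short.
- foot_b (a point): Sole of the fixed front foot on the other side from the knob (same side of the rack facing the robot); z = 0 when it stands on the shelf.
- foot_c (a point): Sole of the fixed foot diagonally opposite the knob; z = 0 when it stands. At the start it hangs 7 to 11 mm in the air: foot a must come out by as much as c stands higher than the mean of b and d (3.9 to 5.6 rad of knob turn). Corners a and c lie 166 mm from the diagonal b-d.
- foot_d (a point): Sole of the fixed far foot behind the knob; z = 0 when it stands on the shelf.
- brush: Bystander: test tube brush with blue handle, 180 mm long, 24 mm thick, lying along its own y, beside the front of the rack. Origin under its middle.
- beaker: Bystander: glass beaker, 68 mm wide, 85 mm high, beside the rack on the knob's side. Origin under its centre.
- reagent: Bystander: amber bottle, 76 mm wide, 160 mm high. Origin under its centre.
- dish: Bystander: white porcelain dish, 90 mm wide, 35 mm high. Origin under its centre.
- funnel_stand: Bystander: small glass separatory funnel clamped in a stand, foot 120 x 120 mm, 242 mm high. Origin under the foot's centre.
- wash_bottle: Bystander: white plastic bottle, 64 mm wide, 150 mm high. Origin under its centre.

How it is judged:
By the outcome, as a careful person would: the job done as asked, in the order asked, and still so for the second after the job is handed in, with the robot touching nothing.
It also fails if it takes over 64 s, if anything falls off the work surface, if the arm or the gripper's body presses on something with over 40 N, if the wrist force passes 120 N, or if a joint passes its speed limit or range.

## Working session

There is one attempt and no reset: what is moved stays moved. The work goes in short steps, each a Python script; the robot and the scene stay as the last script left them, time stands still between calls to the robot, and variables do not carry over. Pictures are saved under pics/ and viewed, at most 10 in all, crops included, and the job is handed in when it is done.

```bash
mkdir -p pics; cat > h.py <<'E'
import numpy as np, cv2
from rig import bot
from scipy.spatial.transform import Rotation as R
def rot(q): return R.from_quat([q[1],q[2],q[3],q[0]]).as_matrix()
def cloud(c):
    K=np.array(c["mtx"]);z=c["range_z"];v,u=np.mgrid[:480,:640]
    P=np.stack([(u-K[0,2])/K[0,0]*z,(v-K[1,2])/K[1,1]*z,z],-1)
    W=P@rot(c["orientation"]).T+np.array(c["position"]); W[z==0]=np.nan
    return W
def down(yaw):  # tool z down; tool y (closing line) at angle yaw from world y
    q=(R.from_euler('z',yaw)*R.from_quat([1,0,0,0])).as_quat(); return [q[3],q[0],q[1],q[2]]
E
python3 - <<'E'
from h import *
for n in("scene","side"):
    c=bot.read_camera(n); cv2.imwrite(f"pics/{n}.png",c["frame"]); np.savez(f"{n}.npz",W=cloud(c),f=c["frame"]); print(n,c["position"],c["orientation"],c["mtx"])
s=bot.get_state(); print(s)
E
```

```text
scene [1.37537284 0.20939848 1.11544167] [-0.19903327  0.57741734  0.74831919 -0.25883077] [[485.20119502   0.         323.36464157]
 [  0.         485.20119502 241.60009184]
 [  0.           0.           1.        ]]
side [0.3436762  0.92038833 0.99861477] [ 0.0590859  -0.11158953  0.9114376  -0.39158413] [[506.02870236   0.         318.76334978]
 [  0.         506.02870236 244.99533354]
 [  0.           0.           1.        ]]
{'t': 0.1, 'joint_pos': array([-1.27803201e-01,  4.86853061e-02,  9.77455509e-02,  1.62197560e+00,
        8.64877841e-06,  1.44300976e+00]), 'dq': array([-0.00020266, -0.00204803,  0.00282546,  0.00100684,  0.00013238,
       -0.00038768]), 'effort': array([ 2.71639910e-03, -3.39851224e+01,  3.20935750e+01,  1.58655003e-02,
       -1.84533587e-04,  2.52461535e-05]), 'tool_pos': array([5.24821086e-01, 9.93794529e-06, 4.03624829e-01]), 'ee_rot': array([-8.41206901e-04,  7.07112268e-01,  7.07100500e-01, -6.44176450e-04]), 'wrist_force': array([-0.57443072, -0.54753011,  0.66234332]), 'moment': array([0.00905042, 0.01930662, 0.04034827]), 'grasp_force': 0.0, 'width': 0.085218434672602}
```

View pics/scene.png

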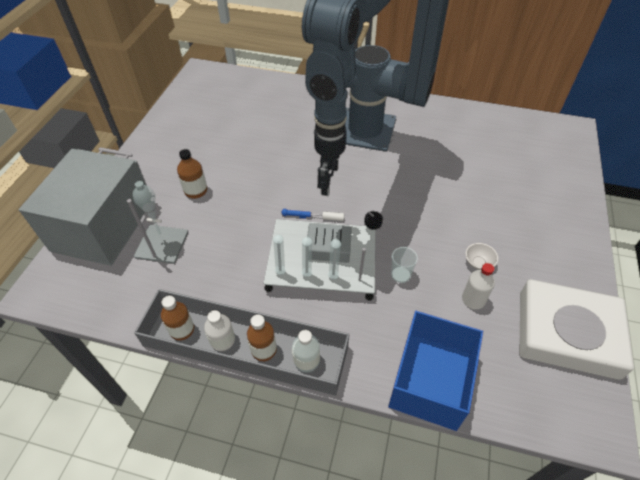

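View pics/side.png

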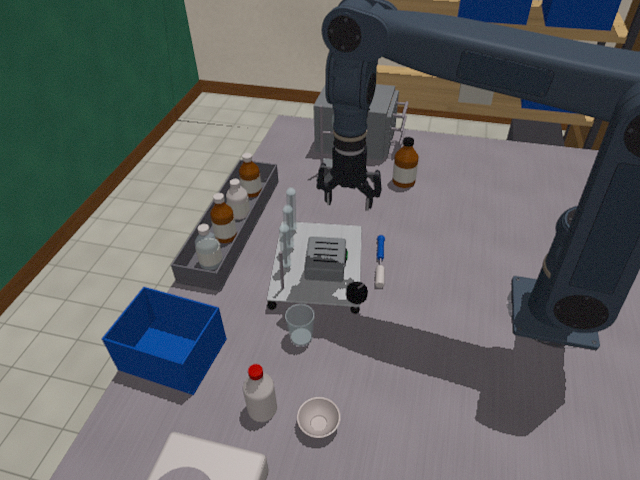

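The knob shows at (373,220) in the scene view and (357,293) in the side view. The beaker is at (403,265) and (300,325), and the brush at (313,215) and (380,262).

```bash
python3 - <<'E'
from h import *
for n,(u,v),b in(("scene",(373,220),(403,265)),("side",(357,293),(300,325))):
    d=np.load(n+".npz");W=d["W"];f=d["f"]
    m=(f.max(-1)<60).astype(np.uint8); _,L,st,ce=cv2.connectedComponentsWithStats(m)
    k=L[v,u]; P=W[(L==k)&np.isfinite(W[...,2])]; print(n,st[k],ce[k],"knob min/max",np.nanpercentile(P,3,0),np.nanpercentile(P,97,0))
    t=P[P[:,2]>np.nanpercentile(P[:,2],97)-.004];print(" top",t.mean(0),t.min(0),t.max(0))
    g=np.isfinite(W[...,2])&(abs(W[...,2]-.046)<.018)&(f.min(-1)>120)&(abs(W[...,0]-.5)<.2)&(abs(W[...,1])<.25)
    _,L,st,_=cv2.connectedComponentsWithStats(g.astype(np.uint8)); j=1+st[1:,4].argmax(); Q=W[L==j]
    for _ in range(4):
        A=np.c_[Q[:,:2],np.ones(len(Q))];c=np.linalg.lstsq(A,Q[:,2],rcond=None)[0]; Q=Q[abs(A@c-Q[:,2])<.004]
    print(" plate",c,len(Q),cv2.boxPoints(cv2.minAreaRect(Q[:,:2].astype(np.float32))))
    w=W[b[1]-25:b[1]+25,b[0]-22:b[0]+22].reshape(-1,3);w=w[w[:,2]>.06];print(" beaker",len(w),w.min(0) if len(w) else 0,w.max(0)if len(w) else 0)
    print(" table z",np.nanmedian(W[(abs(W[...,0]-.4)<.2)&(abs(W[...,1]-.3)<.1)][:,2]))
E
```

```text
scene [365 212  18  17 238] [373.48739496 220.29831933] knob min/max [0.45919081 0.09669565 0.0678342 ] [0.50037795 0.13984661 0.09273663]
 top [0.48168416 0.11612974 0.09075853] [0.45885915 0.0959308  0.08882641] [0.49918924 0.14121752 0.0959843 ]
 plate [ 0.04067506 -0.02153758  0.020795  ] 3206 [[ 0.46460545  0.12515256]
 [ 0.5141077  -0.16078115]
 [ 0.7434627  -0.12107405]
 [ 0.6939604   0.16485965]]
 beaker 332 [0.55326445 0.18933486 0.06011488] [0.62440117 0.25574133 0.08907496]
 table z -2.1189546623112676e-05
side [346 282  22  22 371] [356.23989218 292.57142857] knob min/max [0.45344982 0.10107861 0.06510162] [0.49651099 0.14357707 0.09282642]
 top [0.47781283 0.12021852 0.09078103] [0.45316586 0.09702936 0.08884849] [0.49960234 0.14409463 0.09530149]
 plate [ 0.03861344 -0.02071413  0.02266763] 2448 [[ 0.46560717  0.12489481]
 [ 0.5198649  -0.161984  ]
 [ 0.7464582  -0.11912809]
 [ 0.6922004   0.16775072]]
 beaker 450 [0.55584031 0.18931593 0.06002689] [0.62250593 0.25711688 0.09068441]
 table z 0.000659865694638273
```

```bash
python3 - <<'E'
from h import *
k=[.479,.118]
for a in np.arange(-3,3.1,.5):
    q=bot.inverse_kinematics([*k,.235],down(a)); print(a, None if q is None else np.round(q,2))
bot.reach([k[0]-.03,k[1],.36],down(np.pi/2)) 
c=bot.read_camera("wrist");cv2.imwrite("pics/w1.png",c["frame"]);print(c["position"],rot(c["orientation"]),bot.get_state()["t"],bot.get_state()["joint_pos"])
np.savez("w.npz",W=cloud(c),f=c["frame"])
E
```

```text
-3.0 [ 0.11 -0.   -0.29  1.28  0.   -0.04]
-2.5 [ 0.11 -0.   -0.29  1.28  0.   -0.54]
-2.0 [ 0.11 -0.   -0.29  1.28  0.   -1.04]
-1.5 [ 0.11 -0.   -0.29  1.28  0.   -1.54]
-1.0 [ 0.11 -0.   -0.29  1.28  0.   -2.04]
-0.5 [ 0.11 -0.   -0.29  1.28  0.   -2.54]
0.0 [ 0.11 -0.   -0.29  1.28  0.   -3.04]
0.5 [ 0.11 -0.   -0.29  1.28  0.    2.75]
1.0 [ 0.11 -0.   -0.29  1.28  0.    2.25]
1.5 [ 0.11 -0.   -0.29  1.28  0.    1.75]
2.0 [ 0.11 -0.   -0.29  1.28  0.    1.25]
2.5 [ 0.11 -0.   -0.29  1.28  0.    0.75]
3.0 [ 0.11 -0.   -0.29  1.28  0.    0.25]
[0.44977307 0.18624949 0.32845536] [[ 9.99998584e-01  8.85895075e-04  1.43071780e-03]
 [ 1.23657711e-03 -9.63498951e-01 -2.67709249e-01]
 [ 1.14133280e-03  2.67710639e-01 -9.63498683e-01]] 0.7917 [ 1.11888420e-01 -1.15886784e-01 -1.48554114e-01  1.53696407e+00
 -5.93887819e-04  1.68287308e+00]
```

View pics/w1.png

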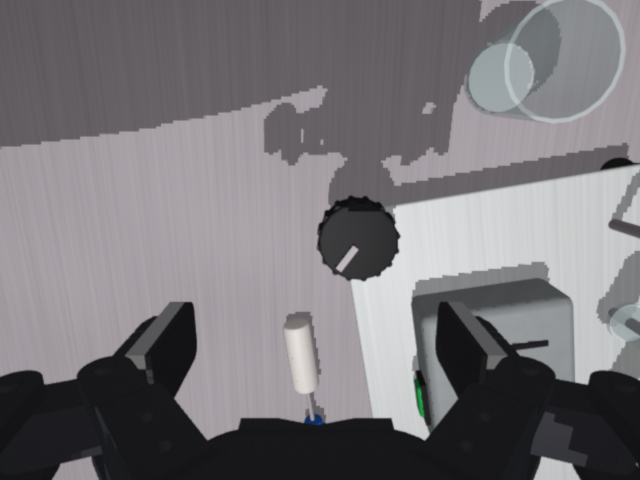

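The wrist view shows the knob at about (358,238) with its steel ridge at (347,258), and the plate corner beside it. The beaker is clear of it at upper right.

```bash
cat >> h.py <<'E'
def knob(c,g):
    """centre of knob top disc by ray/depth: dark points near guess g, near top height"""
    W=cloud(c); f=c["frame"]
    m=(f.max(-1)<90)&(np.hypot(W[...,0]-g[0],W[...,1]-g[1])<.04)&(abs(W[...,2]-.090)<.006)
    P=W[m]; (x,y),r=cv2.minEnclosingCircle(P[:,:2].astype(np.float32)); return np.array([x,y]),r,P[:,2].mean(),len(P)
def plate(c):
    W=cloud(c); f=c["frame"]
    g=(abs(W[...,2]-.046)<.018)&(f.min(-1)>120)&(abs(W[...,0]-.5)<.3)&(abs(W[...,1])<.25)
    _,L,st,_=cv2.connectedComponentsWithStats(g.astype(np.uint8)); Q=W[L==1+st[1:,4].argmax()]
    for _ in range(5):
        A=np.c_[Q[:,:2],np.ones(len(Q))];k=np.linalg.lstsq(A,Q[:,2],rcond=None)[0]; Q=Q[abs(A@k-Q[:,2])<.003]
    th=.172; gx=k[0]*np.cos(th)+k[1]*np.sin(th); gy=-k[0]*np.sin(th)+k[1]*np.cos(th)
    # height excess of c over b-d mean, from rack-frame slopes: (gx*105-gy*135) mm
    return k,gx*105-gy*135,len(Q),np.std(A[:len(Q)]@k-Q[:,2]) if len(A)==len(Q) else 0
E
python3 - <<'E'
from h import *
p=[.479,.118]
c=bot.read_camera("wrist"); print(knob(c,p),plate(c))
for n in("scene","side"):
    c=bot.read_camera(n);print(n,plate(c),knob(c,p))
E
```

```text
(array([0.47616395, 0.11781461]), 0.026098554953932762, np.float64(0.08896881281794854), 4654) (array([ 0.04027169, -0.02202035,  0.02094768]), np.float64(7.629789964218507), 37355, np.float64(0.0007107006275396336))
scene (array([ 0.03991669, -0.02096405,  0.02121673]), np.float64(7.463350562382818), 3592, np.float64(0.0015093601005649754)) (array([0.47866592, 0.11826978]), 0.025685757398605347, np.float64(0.08892795259675691), 173)
side (array([ 0.04082661, -0.02094975,  0.02133287]), np.float64(7.576861722264249), 2980, np.float64(0.001485044563012102)) (array([0.47616944, 0.12015238]), 0.025602102279663086, np.float64(0.08975993757091276), 255)
```

```bash
cat >> h.py <<'E'
IN=np.array([.886,-.464])*.00087
def stroke(k,y0,turn,F=30,z=.231):
    k=np.array(k); bot.move_gripper(.070)
    bot.reach([*k,.30],down(y0)); print("hit",bot.move_linear([*k,z],rate=.12,f_stop=8))
    bot.move_gripper(.03,F); s=bot.get_state(); print("grip",s["width"],s["grasp_force"],s["wrist_force"])
    n=max(1,int(np.ceil(turn/.5)))
    for i in range(1,n+1):
        a=turn*i/n; bot.reach([*(k+IN*a),z],down(y0-a)); s=bot.get_state(); print(round(s["t"],1),s["wrist_force"].round(1),s["moment"].round(2),s["joint_pos"][5].round(3))
    e=k+IN*turn
    bot.move_gripper(.070); bot.move_linear([*e,.30],rate=.12)
def look(g):
    bot.reach([g[0]-.03,g[1],.36],down(np.pi/2)); bot.hold(.3)
    for n in("wrist","scene","side"):
        c=bot.read_camera(n); print(n,knob(c,g)[:2],plate(c)[1:])
        cv2.imwrite(f"pics/{n}_{bot.get_state()['t']:.1f}.png",c["frame"])
    print(bot.get_state()["t"])
E
python3 - <<'E'
from h import *
stroke([.4768,.1182],2.9,2.0)
look([.478,.1172])
E
ls pics
```

```text
hit False
grip 0.04943502331997671 31.2206894159317 [-2.63757521 -6.08588535  6.11954169]
4.0 [-2.6 -6.3  4.6] [-0.57  0.08  0.01] 0.848
4.6 [-2.4 -6.6  4.8] [-0.86 -0.14  0.02] 1.347
5.2 [-5.2 -6.9  6.6] [-1.21  0.18 -0.1 ] 1.847
5.7 [-5.3 -5.6  7.7] [-1.3   0.6  -0.04] 2.346
wrist (array([0.47813472, 0.11722313]), 0.026152748614549637) (np.float64(3.79545682653744), 36031, np.float64(0.0006974234070259555))
scene (array([0.47978801, 0.11757855]), 0.02594570629298687) (np.float64(3.5455522061428626), 3584, np.float64(0.0015165519868342381))
side (array([0.47772595, 0.11956293]), 0.02616538666188717) (np.float64(3.52636116404219), 2796, np.float64(0.0014636271940229647))
7.8917
scene.png
scene_7.8.png
side.png
side_7.9.png
w1.png
wrist_7.8.png
```

```bash
cat >> h.py <<'E'
def tilt(c):
    """plate slope relative to the table slope in same image -> mm c-excess"""
    k=plate(c)[0]; W=cloud(c)
    Q=W[(abs(W[...,2])<.006)&(abs(W[...,0]-.55)<.3)&(abs(W[...,1])<.4)]
    for _ in range(4):
        A=np.c_[Q[:,:2],np.ones(len(Q))];t=np.linalg.lstsq(A,Q[:,2],rcond=None)[0]; Q=Q[abs(A@t-Q[:,2])<.003]
    d=k-t; th=.172
    gx=d[0]*np.cos(th)+d[1]*np.sin(th); gy=-d[0]*np.sin(th)+d[1]*np.cos(th)
    return gx*105-gy*135, gx,gy, d[2]+d[0]*.605+d[1]*.002
E
python3 - <<'E'
from h import *
stroke([.4781,.1172],2.9,1.7)
look([.4795,.1165])
for n in("wrist","scene","side"): print(n,[tilt(bot.read_camera(n)) for _ in range(3)])
E
```

```text
hit False
grip 0.0490193062649608 31.14433765411377 [-2.08187654 -2.7785606   5.16130037]
10.8 [-1.9 -4.6  6.2] [-0.47  0.25 -0.  ] 0.77
11.3 [-2.7 -5.3  5.5] [-0.65  0.12 -0.08] 1.195
11.8 [-4.  -6.   6.4] [-0.87  0.2  -0.07] 1.62
12.3 [-6.3 -5.8  7.8] [-0.97  0.61 -0.08] 2.044
wrist (array([0.47991303, 0.11665393]), 0.02612517587840557) (np.float64(0.5992413624230077), 35911, np.float64(0.0006926679914194887))
scene (array([0.4825508 , 0.11643245]), 0.025211753323674202) (np.float64(0.5540390767102812), 3633, 0)
side (array([0.47966909, 0.11863875]), 0.0259397029876709) (np.float64(0.6012961281582506), 2761, np.float64(0.0014681168062420568))
14.2833
wrist [(np.float64(0.41169268017887234), np.float64(0.0018145943557322719), np.float64(-0.001638224243162843), np.float64(0.045567225710997375)), (np.float64(0.4188275127058275), np.float64(0.0017824224887075387), np.float64(-0.001716097417715081), np.float64(0.0455653686559945)), (np.float64(0.39918787553553525), np.float64(0.0016840422309956015), np.float64(-0.0016471366020814596), np.float64(0.0455612138376188))]
scene [(np.float64(0.3747070415713237), np.float64(0.0010157434859268488), np.float64(-0.0019855850040667003), np.float64(0.045452054192749114)), (np.float64(0.2751237153156376), np.float64(0.0009841928474855774), np.float64(-0.0012724701209603849), np.float64(0.04541078771568995)), (np.float64(0.4111984814939883), np.float64(0.002071906611069731), np.float64(-0.0014344317580123446), np.float64(0.04534480229058484))]
side [(np.float64(0.4302398909210561), np.float64(0.0022802551543001266), np.float64(-0.0014134303682929096), np.float64(0.04549485011208498)), (np.float64(0.5108521668572512), np.float64(0.002191404078251248), np.float64(-0.0020796647306731125), np.float64(0.045500814720691715)), (np.float64(0.4489334040512394), np.float64(0.0016840623120451433), np.float64(-0.002015606379899995), np.float64(0.045593277962795026))]
```

```bash
python3 - <<'E'
from h import *
stroke([.4797,.1165],2.0,.22)
look([.4798,.1165])
for n in("wrist","scene","side"): print(n,np.mean([tilt(bot.read_camera(n)) for _ in range(5)],0).round(4))
E
```

```text
hit False
grip 0.049151240775163814 30.623531341552734 [-4.66733718 -2.10271216  5.06344546]
16.8 [-4.4 -2.1  6.3] [-0.37  0.7  -0.01] 1.464
wrist (array([0.47999066, 0.11643577]), 0.02623344585299492) (np.float64(0.40947822527666755), 35927, np.float64(0.0006874052812968943))
scene (array([0.48099321, 0.11728657]), 0.02578393928706646) (np.float64(0.3245108946905211), 3641, np.float64(0.0014934509187358284))
side (array([0.47907755, 0.11859541]), 0.026256578043103218) (np.float64(0.23266365615109316), 2754, np.float64(0.0014860267592989008))
18.7083
wrist [ 0.1898  0.0008 -0.0008  0.0456]
scene [ 0.1904  0.0009 -0.0007  0.0455]
side [ 0.1616  0.0008 -0.0006  0.0455]
```

```bash
python3 - <<'E'
from h import *
stroke([.4800,.1164],2.0,.15)
look([.4800,.1164])
for n in("wrist","scene","side"):
    m=np.mean([tilt(bot.read_camera(n)) for _ in range(5)],0); print(n,m.round(4),"bd",m[1]*105+m[2]*135)
E
ls -t pics|head -3
```

```text
hit False
grip 0.04919287765313535 30.763472020626068 [-4.28857033 -1.1059644   4.58314819]
21.5 [-5.  -1.6  6.3] [-0.35  0.64  0.01] 1.394
wrist (array([0.48012444, 0.11645576]), 0.02608586475253105) (np.float64(0.2857036679820761), 35965, np.float64(0.0006929274487129462))
scene (array([0.48118699, 0.11714452]), 0.027331093326210976) (np.float64(0.22240962230772557), 3611, np.float64(0.001501187989307793))
side (array([0.47946441, 0.11851365]), 0.02668154612183571) (np.float64(-0.035585662813177404), 2745, np.float64(0.0014556763503000278))
23.375
wrist [ 0.0571  0.0001 -0.0003  0.0457] bd -0.035947954088994996
scene [ 0.0011 -0.0006 -0.0005  0.0455] bd -0.12530730664790096
side [ 0.064   0.0004 -0.0002  0.0456] bd 0.012010671364868268
side_23.4.png
scene_23.3.png
wrist_23.3.png
```

View pics/side_23.4.png

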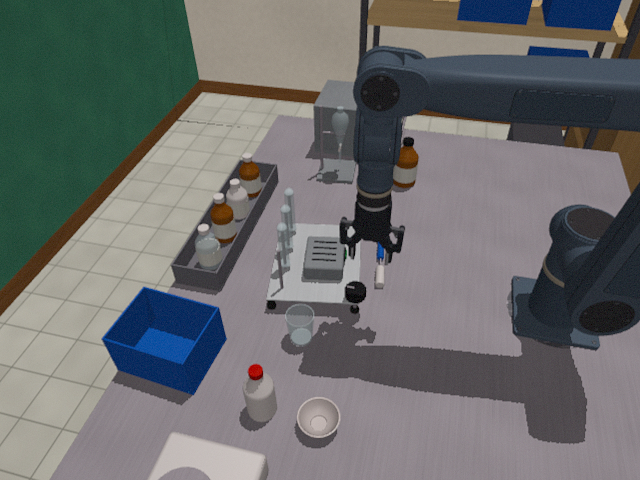

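The rack is level and in its place, with the knob at (355,292) and the gripper clear of it. The beaker at (300,325), the brush and the other things haven't moved.

```bash
python3 -c "
from h import *
bot.hold(.5);print(bot.job_done())"
```

```text
the job is handed in; nothing more can be done
None
```

I wound the screw foot out about 4.07 rad over four grips, and the rack now measures level: corner c averages about 0.04 mm high across the three cameras, which is within measuring error. I did not press on the rack to test for rocking; the gripper is clear, the other things look undisturbed, and I handed the job in at about 24 s.

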